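# Leak-check the lid seam of a vacuum box, then hold the detector over the reference leak

## Robot

A 7-joint arm with a two-finger parallel gripper is mounted at the origin on the work surface. World frame = base frame: x ahead of the robot, y to its left, z up, the work surface at z = 0. Lengths are in m, angles in rad, forces in N, time in s.
With the tool pointing down it reaches from about 0.425 to 1.025 m from the base axis. Payload 9.4 kg.
Tool frame: the origin (TCP) lies midway between the tips of the shut fingers; the grasp point (between the pads) lies grip_depth behind it (grip_depth is the distance from the TCP to the grasp point, in m); z points along the fingers, y is the line along which they close (so a half turn about z gives the same grasp; the last joint's range is limited). The gripper opens to 93 mm and grips with 3 to 60 N. Pads are 15 mm wide; open, the fingers measure 128 mm over their backs; the gripper's body (75 mm by 188 mm) begins 65 mm behind the grasp point.
Start: joints at [1.175, 0.599, -0.003, 1.599, 0.002, 0.943, -0.08], TCP at [0.227, -0.688, 0.219] pointing down, gripper open.
Joint ranges: [-2.57, 2.57], [-0.35, 1.97], [-1.29, 1.29], [0.11, 2.56], [-1.05, 4.19], [0.11, 1.86], [-2.63, 2.63]. Speed limits (rad/s): [2.22, 2.22, 3.01, 3.01, 3.14, 3.14, 3.14].

## Interface

Orientations are given as [roll, pitch, yaw] about the fixed x, y, z axes, in that order (R = Rz(yaw) Ry(pitch) Rx(roll)).
In Python, from bench import sense, get_image, camera_params, close_job, grip_depth gives the robot as it stands.
- The arm moves only by the tool servo_tool, never from a script. Its argument "targets" is a list of rows, each a list of 2 entries, a list of its own where there are three numbers: the shift along the world's x, y, z in m, then the turn about the world's z in degrees. A call has 1 to 8 rows; each row shifts and turns the commanded pose from where the row before left it; what a row does not reach is not made up. A row lasts 1/8 s, in which the tool goes at most 62.5 mm and 10.7 degrees, less where a joint would pass 70% of its speed; a pose out of reach is approached as far as the arm can. A call with a gripper value outside its range is refused whole. "fingers" is the opening, from 0 (shut) to 1 (fully open), set as the call begins (left out, the last holds). The fingers move at their own pace and stop on an object; "newtons" is the grip in N (left out, the last holds). Time passes only in rows, so rows that do not move let the fingers close. It gives the time, the measured TCP pose, the force, the opening and the grip force at its end, in the units of the state.
- sense(): the state, without advancing time (a new reading comes with each control period).
- get_image(name): name is "side" or "top"; returns (picture, depth): 480x640x3 uint8, red, green, blue; 480x640 float32, m along the optical axis (not along the pixel's ray), 0 where there is no reading.
- camera_params(name): a dict with "fx", "fy", "cx", "cy" (pixels), "rvec" (rotation vector, rad) and "tvec" (3), from world to camera coordinates, as OpenCV has them. Camera axes: x right, y down, z forward; pixel columns grow to the right and rows downward; lengths in m; the calibration is good to about 2 mm. A picture is of the moment at which its call begins. camera_params takes no time and is no camera call.
- close_job(): hands the job in; it is judged then, once.
The state is a dict: "clock": time; "joint_positions": joint angles; "joint_velocities": joint speeds; "tau": joint torques, N m; "tool_pos": TCP position; "tool_rot": TCP orientation; "ft_force": force on the tool from outside, world axes, zero at the start; "wrist_torque": the same for the moment, N m; "finger_gap": finger opening in m; "gripper_force": force on a finger pad.
Only numpy, scipy, OpenCV 4.12 (cv2) and the standard library are available. Lean on these libraries where they do the work, as an engineer would, in place of code of your own. Each camera call takes 0.05 s, during which the arm holds its last target. There are 200 camera calls.

## Task

Take the leak-detector pen out of its stand and, nozzle down, guide it steadily and slowly (about five seconds) along the black seam in the lid of the vacuum box, from the end beside the pipe stub to the other end, some 6 mm above the seam and never touching it. Then carry it clear over what stands in between and over the tray's wall and stop with the nozzle hovering about 8 mm above the tip of the reference leak in the tray, upright, centred over it and touching nothing. Finish while still holding it there, without letting go, and leave the bottle, the jar and the computer mouse where they are.

Things in the scene. Friction and masses are not known exactly. Their poses are not given: they have to be found in the camera images.
- pen_mid (a point): Centre of the white body (26 x 26 mm square, 80 mm tall) of the loose leak-detector pen, 85 mm above the tip of its steel nozzle (45 mm long, 11 mm wide, tapering). About 150 g. z runs up the pen, x and y are square to its flat faces. The pen starts upright in its stand, the body showing from 60 to 140 mm above the bench; grip it from above across either pair of faces.
- pen_tip (a point): The tip of the pen's nozzle, on the pen's axis, 85 mm below pen_mid; same axes. In the stand it is 15 mm above the bench.
- stand: The pen's fixed stand: grey block 80 x 80 x 60 mm on a black foot 110 x 110 x 8 mm; a hole 18 mm wide, 55 mm deep in its top takes the nozzle, the pen's body rests on the rim. Draw the pen straight up 45 mm to free it. Origin: centre of its underside, on the bench. Stand and tray are on opposite sides of the vacuum box; which is where varies.
- chamber: The fixed metal vacuum box, 130 (x) by 160 mm (y), flat top 70 mm above the bench: two lid plates meet in a straight black rubber seam 4 mm wide, along y, mid-top. Bolt heads 4 mm high, 52 mm either side of the seam. A pipe stub, flange 36 mm wide, 96 mm high, stands 100 mm from the centre outside the +y end. Origin: centre of its underside, on the bench; z up.
- seam_start (a point): The end of the seam beside the pipe stub, level with the top of the box, 70 mm above the bench (at y = +65 mm of the box). The stub's centre is 35 mm farther on.
- seam_end (a point): The other end of the seam, 130 mm from seam_start in a straight line, at the same height.
- tray: A fixed grey open tray 150 x 150 mm with walls 65 mm high and 5 mm thick. A steel reference leak stands in its middle: a foot 48 mm wide, then a round body 28 mm wide that narrows to a round flat tip 14 mm wide, 50 mm above the bench. Origin: centre of its underside, on the bench.
- port (a point): The centre of the flat tip of the reference leak, 50 mm above the bench, in the middle of the tray; z up.
- bottle: Bystander: an amber glass bottle with a white label and cap, 44 mm wide and 110 mm tall, standing loose on the bench beside the vacuum box, between it and the stand or the tray. Origin: centre of its underside.
- jar: Bystander: a jar with a white label and cap, 48 mm wide and 85 mm tall, standing loose on the other side of the vacuum box. Origin: centre of its underside.
- mouse: Bystander: a pale grey computer mouse 100 x 58 x 33 mm, loose, on the bench near the far right corner of the vacuum box (seen from the robot). Origin: centre of its underside.
Not all that is in view belongs to the job. What is shaped like the stand but purple or turquoise is not meant.

How it is judged:
By the outcome, as a careful person would: the job done as asked, in the order asked, and still so for the second after the job is handed in, while the arm keeps its last pose, push and grip.
It also fails if it takes over 64 s, if anything falls off the work surface, if the arm or the gripper's body presses on something with over 40 N, if the wrist force passes 120 N, or if a joint passes its speed limit or range.

## Working session

There is one attempt and no reset: what is moved stays moved. The work goes in short steps, Python scripts to look and compute and a tool call to move; the robot and the scene stay as the last step left them, time stands still between calls to the robot, and variables do not carry over. Pictures are saved under pics/ and viewed, at most 10 in all, crops included, and the job is handed in when it is done.

Besides the shell and the picture viewer there is one more tool, called after ">>>" as a command line: name --argument value ..., lists and objects as JSON in quotes. servo_tool: Moves the arm, as the interface text tells. Its arguments: {"type":"object","properties":{"targets":{"type":"array"},"fingers":{"type":"number"},"newtons":{"type":"number"}},"required":["targets"]}

```bash
mkdir -p pics; python3 - <<'E'
from bench import *
import cv2,numpy as np
s=sense();print(s['tool_pos'],s['tool_rot'],s['finger_gap'],grip_depth,s['clock'])
for n in("top","side"):
    p,d=get_image(n);cv2.imwrite(f"pics/{n}0.png",p[...,::-1]);np.save(f"pics/{n}0.npy",d);c=camera_params(n);print(n,c)
E
```

```text
[ 0.22704052 -0.68802841  0.21776556] [-3.14006757e+00  1.55915230e-04  3.18819514e-01] 0.0926903222103022 0.0188 0.0
top {'fx': 516.3825764788894, 'fy': 516.3825764788894, 'cx': 314.26283953530645, 'cy': 245.99674144767744, 'rvec': array([ 2.12629162, -2.17016746,  0.1242577 ]), 'tvec': array([-0.04402594,  0.49410333,  1.26349252])}
side {'fx': 458.04912725230287, 'fy': 458.04912725230287, 'cx': 326.66389583159884, 'cy': 231.76703697428084, 'rvec': array([ 0.47314549, -2.73022747,  1.14922857]), 'tvec': array([0.46260155, 0.21395861, 0.89236434])}
```

View pics/top0.png

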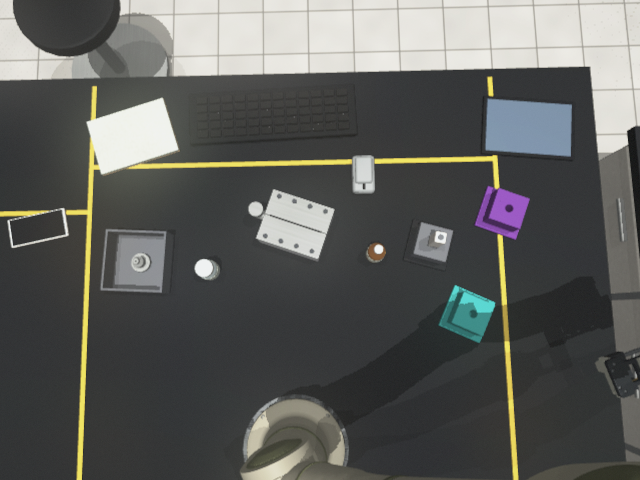

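View pics/side0.png

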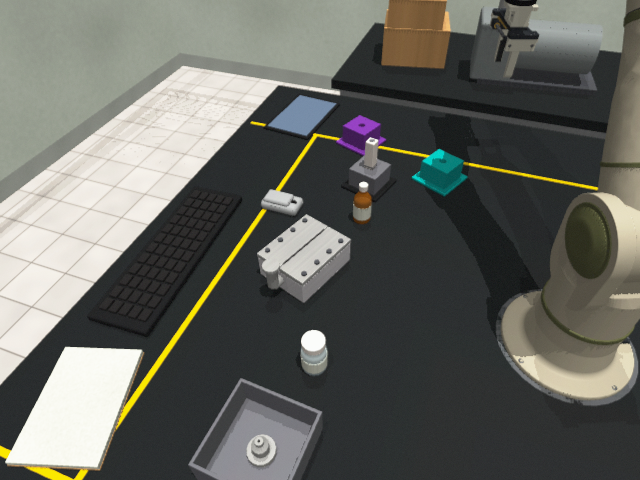

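The top view shows the stand with the pen at about (440,237), box centre (296,225) with the stub at (255,209), the tray with the leak tip at (141,261), jar (206,269), bottle (376,252) and mouse (363,174). The side view agrees: the stub is at the tray end of the seam.

```bash
cat > h.py <<'E'
import cv2,numpy as np
from bench import *
def cloud(n,d):
    c=camera_params(n);R=cv2.Rodrigues(c['rvec'])[0];v,u=np.mgrid[:480,:640]
    P=np.stack([(u-c['cx'])/c['fx']*d,(v-c['cy'])/c['fy']*d,d],-1)
    W=(P-c['tvec'])@R; W[d==0]=np.nan; return W
def px(n,p):
    c=camera_params(n);K=np.array([[c['fx'],0,c['cx']],[0,c['fy'],c['cy']],[0,0,1]])
    return cv2.projectPoints(np.float64(p).reshape(-1,3),c['rvec'],c['tvec'],K,None)[0].reshape(-1,2)
def ray(n,uv,z):
    c=camera_params(n);R=cv2.Rodrigues(c['rvec'])[0]
    o=-R.T@c['tvec'];r=R.T@np.array([(uv[0]-c['cx'])/c['fx'],(uv[1]-c['cy'])/c['fy'],1]);return o+r*(z-o[2])/r[2]
E
python3 - <<'E'
from h import *
for n in("top","side"):
    W=cloud(n,np.load(f"pics/{n}0.npy"))
    def rect(name,uv,z,r,zlo,zhi):
        c=ray("top",uv,z);m=(np.hypot(W[...,0]-c[0],W[...,1]-c[1])<r)&(W[...,2]>zlo)&(W[...,2]<zhi)
        q=W[m]
        if len(q)<8: print(n,name,'few',len(q));return
        (x,y),s,a=cv2.minAreaRect(q[:,:2].astype(np.float32));print(n,name,len(q),np.round([x,y,*s,a],4),'zmed',np.median(q[:,2]).round(4),'mean',q[:,:2].mean(0).round(4))
    rect('pen',(440,237),.14,.05,.134,.148)
    rect('stand',(430,245),.06,.07,.053,.066)
    rect('box',(296,225),.07,.14,.064,.073)
    rect('stub',(255,209),.096,.04,.088,.102)
    rect('tray',(137,261),.06,.14,.057,.071)
    rect('port',(141,261),.05,.03,.045,.055)
    rect('bottle',(376,250),.11,.035,.09,.12)
    rect('jar',(206,268),.085,.04,.075,.095)
    rect('mouse',(363,174),.03,.08,.015,.04)
p=cv2.imread('pics/top0.png')
a=cv2.resize(p[180:270,230:350],None,fx=5,fy=5,interpolation=cv2.INTER_CUBIC)
cv2.imwrite('pics/boxz.png',a)
a=cv2.resize(p[205:275,400:470],None,fx=4,fy=4,interpolation=cv2.INTER_CUBIC)
b=cv2.resize(p[226:296,102:172],None,fx=4,fy=4,interpolation=cv2.INTER_CUBIC)
cv2.imwrite('pics/pt.png',np.hstack([a,b]))
E
```

```text
top pen 130 [ 4.95100e-01 -3.44800e-01  2.58000e-02  2.60000e-02  7.93084e+01] zmed 0.1406 mean [ 0.4945 -0.3443]
top stand 838 [ 0.4949 -0.3453  0.0805  0.0816 73.6958] zmed 0.0606 mean [ 0.4925 -0.3419]
top box 2715 [ 5.48500e-01 -3.70000e-03  1.71600e-01  1.31000e-01  6.99394e+01] zmed 0.0701 mean [ 0.5458 -0.0094]
top stub 171 [5.79800e-01 8.50000e-02 3.50000e-02 3.35000e-02 5.69234e+01] zmed 0.0971 mean [0.5795 0.0843]
top tray 663 [ 0.4648  0.3887  0.1536  0.1506 86.7502] zmed 0.0647 mean [0.4663 0.3911]
top port 27 [4.64900e-01 3.88200e-01 1.55000e-02 1.18000e-02 6.26332e+01] zmed 0.0499 mean [0.4642 0.3882]
top bottle 71 [ 4.74400e-01 -2.04800e-01  1.90000e-02  2.10000e-02  8.62135e+01] zmed 0.11 mean [ 0.4737 -0.2052]
top jar 264 [4.39900e-01 2.11300e-01 4.28000e-02 4.10000e-02 8.90216e+01] zmed 0.0854 mean [0.4403 0.2106]
top mouse 825 [ 6.80400e-01 -1.83100e-01  5.73000e-02  9.90000e-02  8.80679e+01] zmed 0.0294 mean [ 0.6783 -0.1827]
side pen 83 [ 4.96400e-01 -3.43700e-01  2.68000e-02  2.69000e-02  8.13765e+01] zmed 0.1405 mean [ 0.4957 -0.3426]
side stand 513 [ 0.4962 -0.3463  0.084   0.0826 73.6592] zmed 0.0609 mean [ 0.4931 -0.3347]
side box 3032 [5.52600e-01 3.70000e-03 1.94300e-01 1.34100e-01 6.94778e+01] zmed 0.0709 mean [ 0.5444 -0.0031]
side stub 223 [ 0.5795  0.0847  0.0342  0.0361 22.4182] zmed 0.097 mean [0.579  0.0862]
side tray 1428 [ 0.4648  0.3867  0.1508  0.1515 87.1088] zmed 0.0652 mean [0.477  0.3719]
side port 78 [4.6470e-01 3.8750e-01 1.3000e-02 1.4500e-02 3.5978e+01] zmed 0.0506 mean [0.4643 0.3878]
side bottle 94 [ 0.4746 -0.2058  0.0193  0.0202 16.7158] zmed 0.1079 mean [ 0.4739 -0.2028]
side jar 479 [ 0.441   0.2112  0.0419  0.0429 10.104 ] zmed 0.0857 mean [0.44   0.2132]
side mouse 652 [ 0.6808 -0.1819  0.1005  0.0605  2.7139] zmed 0.0283 mean [ 0.6768 -0.1758]
```

View pics/boxz.png

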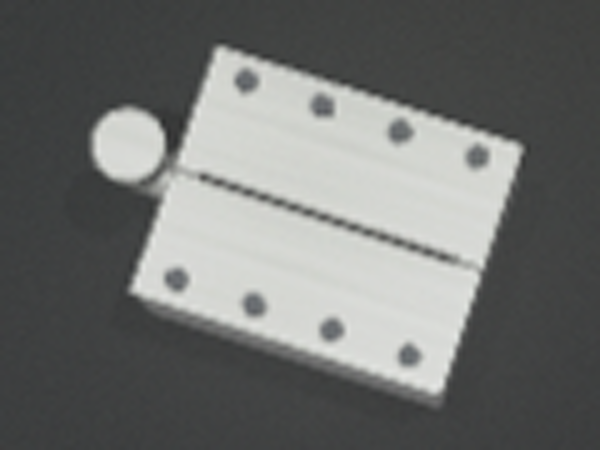

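View pics/pt.png

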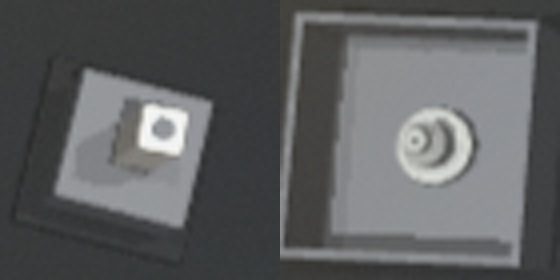

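The box crop shows the seam from about (197,176) to (460,261), i.e. full-image (269.3,215.2) to (321.9,232.1), with the stub at the left end. The other crop shows the pen's square top at (163,128) turned slightly relative to the stand, and the leak tip at (415,141).

```bash
python3 - <<'E'
from h import *
a=ray("top",((197.5)/5-.5+230,176.5/5-.5+180),.07);b=ray("top",(460.5/5-.5+230,261.5/5-.5+180),.07)
print('top seam',a,b,np.linalg.norm(a-b),(a+b)/2)
ax=np.array([np.cos(np.deg2rad(69.7)),np.sin(np.deg2rad(69.7)),0])
st=np.array([.5797,.0848,.07]);print('from stub',st-.035*ax,st-.165*ax)
s0,s1=st-.035*ax,st-.165*ax
# seam: darkest subpixel across, each camera; lateral offset from the predicted line
nrm=np.array([-ax[1],ax[0],0])
for n in("top","side"):
    g=cv2.GaussianBlur(cv2.imread(f"pics/{n}0.png",0),(0,0),.6).astype(np.float32)
    T=np.arange(-.02,.1501,.002);O=np.arange(-.012,.0121,.0005)
    P=(s0[None,None]-T[:,None,None]*ax+O[None,:,None]*nrm)
    q=px(n,P).astype(np.float32).reshape(len(T),len(O),2)
    I=cv2.remap(g,q[...,0],q[...,1],cv2.INTER_CUBIC)
    w=np.clip(np.median(I,1)[:,None]-15-I,0,None)
    c=(w*O).sum(1)/np.maximum(w.sum(1),1e-6);k=(T>.01)&(T<.12)&(w.sum(1)>0)
    f=np.polyfit(T[k],c[k],1);print(n,'lateral at start,end mm',np.polyval(f,[0,.13])*1000,'res',np.std(c[k]-np.polyval(f,T[k]))*1000)
    print([(round(t,3),int(I[i].min()),round(c[i]*1000,1)) for i,t in enumerate(T) if t<.012 or t>.118])
# pen yaw from white top face
p=cv2.imread('pics/top0.png',0)[222:252,425:457];p=cv2.resize(p,None,fx=8,fy=8,interpolation=cv2.INTER_CUBIC)
m=(p>195).astype(np.uint8);cs,_=cv2.findContours(m,0,2);c=max(cs,key=cv2.contourArea);c=cv2.convexHull(c)
uv=(cv2.boxPoints(cv2.minAreaRect(c))+.5)/8-.5+[425,222];X=np.array([ray("top",x,.14) for x in uv]);print(X.mean(0),np.linalg.norm(np.diff(X,axis=0),axis=1),[np.rad2deg(np.arctan2(*(X[i+1]-X[i])[1::-1])) for i in range(3)])
E
```

```text
top seam [0.56771052 0.05503935 0.07      ] [ 0.52266335 -0.0731694   0.07      ] 0.1358923541157339 [ 0.54518693 -0.00906502  0.07      ]
from stub [0.56755725 0.05197389 0.07      ] [ 0.52245562 -0.06995167  0.07      ]
top lateral at start,end mm [ 0.50158932 -0.70694906] res 0.08636685764501234
[(np.float64(-0.02), 56, np.float64(-9.5)), (np.float64(-0.018), 70, np.float64(-9.6)), (np.float64(-0.016), 117, np.float64(-11.1)), (np.float64(-0.014), 157, np.float64(0.8)), (np.float64(-0.012), 173, np.float64(1.0)), (np.float64(-0.01), 180, np.float64(0.9)), (np.float64(-0.008), 180, np.float64(1.0)), (np.float64(-0.006), 179, np.float64(1.1)), (np.float64(-0.004), 171, np.float64(0.7)), (np.float64(-0.002), 147, np.float64(0.3)), (np.float64(-0.0), 122, np.float64(0.3)), (np.float64(0.002), 127, np.float64(0.3)), (np.float64(0.004), 134, np.float64(0.4)), (np.float64(0.006), 126, np.float64(0.5)), (np.float64(0.008), 119, np.float64(0.4)), (np.float64(0.01), 127, np.float64(0.2)), (np.float64(0.012), 135, np.float64(0.4)), (np.float64(0.12), 132, np.float64(-0.7)), (np.float64(0.122
[... 1622 characters left out ...]
(-3.5)), (np.float64(0.128), 113, np.float64(-3.7)), (np.float64(0.13), 118, np.float64(-3.9)), (np.float64(0.132), 133, np.float64(-4.2)), (np.float64(0.134), 160, np.float64(-4.1)), (np.float64(0.136), 175, np.float64(-3.1)), (np.float64(0.138), 178, np.float64(-2.8)), (np.float64(0.14), 175, np.float64(-3.2)), (np.float64(0.142), 170, np.float64(-3.6)), (np.float64(0.144), 147, np.float64(-3.4)), (np.float64(0.146), 97, np.float64(-3.5)), (np.float64(0.148), 60, np.float64(-2.8)), (np.float64(0.15), 45, np.float64(0.0))]
[ 0.49373398 -0.34488416  0.14      ] [0.02635371 0.02544035 0.02633442] [np.float64(-12.370876692029878), np.float64(-101.17688485269889), np.float64(167.4777181964917)]
```

>>> servo_tool --targets '[[[0.03,0.04,0.03],10],[[0.04,0.045,0.01],10],[[0.04,0.045,0],10],[[0.04,0.045,0],10],[[0.04,0.045,0],10],[[0.04,0.045,0],10],[[0.03,0.045,0],2],[[0.008,0.034,0],0]]' --fingers 1

```text
clock: 1.1
tool_pos: [0.4971, -0.3416, 0.2582]
tool_rot: [3.141, -0.001, 1.404]
ft_force: [0.2, -0.3, 0.7]
finger_gap: 0.0928
gripper_force: 0.0
```

>>> servo_tool --targets '[[[0,0,-0.02],-1.4],[[0,0,-0.02],0],[[0,0,-0.01],0],[[0,0,0],0]]'

```text
clock: 1.6
tool_pos: [0.4949, -0.3444, 0.208]
tool_rot: [-3.14, -0.001, 1.376]
ft_force: [0.0, -0.1, 0.4]
finger_gap: 0.0929
gripper_force: 0.0
```

>>> servo_tool --targets '[[[0,0,-0.02],0],[[0,0,-0.03],0],[[0,0,-0.03],0],[[0,0,-0.025],0],[[0,0,-0.015],0],[[0,0,-0.007],0],[[0,0,0],0]]'

```text
clock: 2.48
tool_pos: [0.4954, -0.3446, 0.0819]
tool_rot: [3.141, 0.0, 1.376]
ft_force: [0.1, -0.4, -0.6]
finger_gap: 0.0929
gripper_force: 0.0
```

>>> servo_tool --targets '[[[0,0,0],0],[[0,0,0],0],[[0,0,0],0],[[0,0,0],0],[[0,0,0],0],[[0,0,0],0],[[0,0,0],0],[[0,0,0],0]]' --fingers 0 --newtons 20

```text
clock: 3.48
tool_pos: [0.4953, -0.3444, 0.0816]
tool_rot: [3.142, -0.0, 1.376]
ft_force: [-0.3, -0.3, 0.2]
finger_gap: 0.0261
gripper_force: 20.0
```

>>> servo_tool --targets '[[[0,0,0.004],0],[[0,0,0.01],0],[[0,0,0.02],0],[[0,0,0.03],0],[[0,0,0.03],0],[[0,0,0.025],0],[[0,0,0.012],0],[[0,0,0],0]]' --newtons 25

```text
clock: 4.47
tool_pos: [0.4954, -0.3446, 0.2134]
tool_rot: [3.14, 0.001, 1.376]
ft_force: [-0.2, -0.7, -1.9]
finger_gap: 0.0257
gripper_force: 25.0
```

>>> servo_tool --targets '[[[0.005,0.025,0],0],[[0.008,0.045,0],0],[[0.01,0.055,0],0],[[0.01,0.055,0],0],[[0.01,0.055,0],0],[[0.01,0.055,0],0],[[0.01,0.055,0],0],[[0.007,0.035,0],0]]'

```text
clock: 5.48
tool_pos: [0.5648, 0.0387, 0.2115]
tool_rot: [-3.14, -0.0, 1.379]
ft_force: [-0.5, -0.3, -0.8]
finger_gap: 0.026
gripper_force: 25.0
```

>>> servo_tool --targets '[[[0.001,0.015,0],0],[[0,0.002,-0.01],0],[[0,0,-0.015],0],[[0,0,-0.01],0],[[0,0,-0.005],0],[[0,0,0],0]]'

```text
clock: 6.22
tool_pos: [0.5661, 0.052, 0.1722]
tool_rot: [-3.141, 0.0, 1.376]
ft_force: [0.5, -0.5, -0.8]
finger_gap: 0.0259
gripper_force: 25.0
```

```bash
python3 - <<'E'
from h import *
s=sense();print(s['tool_pos'],s['tool_rot'],s['clock'],s['finger_gap'])
t=s['tool_pos']+np.array([0,0,-.0666]);uv=px("side",t)[0];print('pred tip px',uv)
p,d=get_image("side");cv2.imwrite("pics/side1.png",p[...,::-1]);np.save("pics/side1.npy",d)
p2,d2=get_image("top");cv2.imwrite("pics/top1.png",p2[...,::-1]);np.save("pics/top1.npy",d2)
u,v=np.int32(uv);a=p[v-70:v+50,u-75:u+75,::-1];print(u-75,v-70)
cv2.imwrite("pics/side1z.png",cv2.resize(a,None,fx=5,fy=5,interpolation=cv2.INTER_CUBIC))
E
```

```text
[0.56605015 0.05201916 0.17216792] [-3.14083992e+00  3.64827109e-04  1.37582264e+00] 6.225 0.02586105316583043
pred tip px [282.91819417 252.35275051]
207 182
```

View pics/side1z.png

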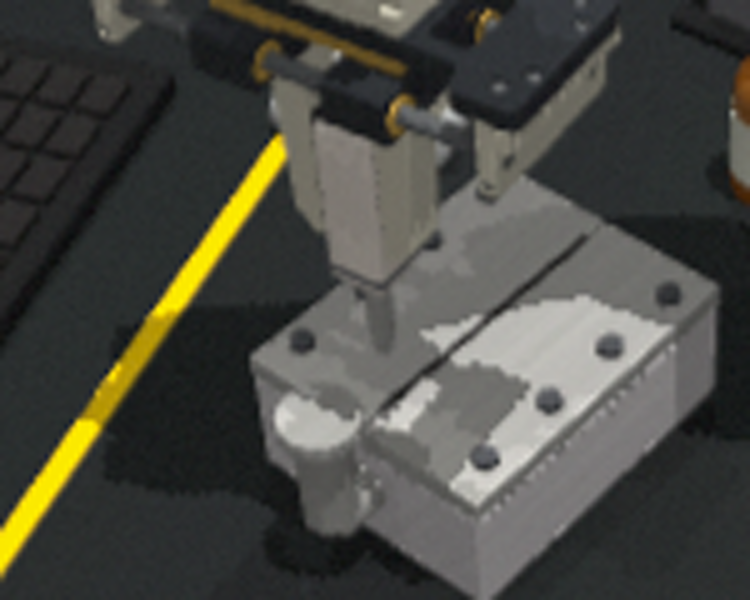

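The crop shows the nozzle tip at about (385,350), full-image (283.6,251.6), under 1 px from the prediction. The seam's start is at about (375,415), and the grasp is straight.

```bash
python3 - <<'E'
from h import *
t=np.array([.56605,.05202,.17217]);yaw=1.3758
e=[np.array([np.cos(yaw),np.sin(yaw)]),np.array([-np.sin(yaw),np.cos(yaw)])]
W=cloud("side",np.load("pics/side1.npy"))
for lo,hi,nm in((.155,.172,'low body'),(.11,.14,'nozzle')):
    m=(np.hypot(W[...,0]-t[0],W[...,1]-t[1])<.022)&(W[...,2]>lo)&(W[...,2]<hi)
    q=W[m][:,:2]-t[:2];a=q@e[0];b=q@e[1];print(nm,len(a),'x-axis',np.percentile(a,[2,10,50,90,98]).round(4),'y-axis',np.percentile(b,[2,10,50,90,98]).round(4))
    fa=[(s,np.median(a[(np.abs(b)<.008)&(np.sign(a)==s)]).round(4)) for s in(-1,1)];fb=[(s,np.median(b[(np.abs(a)<.008)&(np.sign(b)==s)]).round(4)) for s in(-1,1)];print(fa,fb)
# body bottom corners and tip: image edge columns of nozzle
g=cv2.imread("pics/side1.png",0)
for v in (244,247,250,251,252,253,254,256): print(v,g[v,274:294])
W=cloud("top",np.load("pics/top1.npy"))
E
```

```text
low body 92 x-axis [-0.0122 -0.0037  0.0096  0.0112  0.0118] y-axis [-0.0131 -0.0086  0.0057  0.0125  0.0134]
[(-1, np.float64(nan)), (1, np.float64(0.0103))] [(-1, np.float64(nan)), (1, np.float64(0.0121))]
nozzle 51 x-axis [-0.005  -0.0037  0.0007  0.0027  0.0033] y-axis [-0.004  -0.0026  0.0022  0.0041  0.0048]
[(-1, np.float64(-0.0022)), (1, np.float64(0.0021))] [(-1, np.float64(-0.002)), (1, np.float64(0.003))]
244 [109 111 109 122 128 126  98  88  88  87  84  88 112 118 111 110 110 110
 111 111]
247 [111 112 111 112 111 113 103  88  87  84  83  79 105 110 111 109 110 110
 108 109]
250 [117 125 124 123 122 114 113  98  89  87  83  93 108 110 111 111 112 108
 130 134]
251 [112 115 115 116 127 125 114 108  88  83  83  95 108 113 111 109 109 107
 113 109]
252 [110 112 111 112 115 116 113 112 100  93  90 105 111 111 110 108 110 111
 110 109]
253 [125 114 113 113 112 112 112 112 109 109 105 110 111 109 110 109 111 109
 111 111]
254 [128 126 115 113 112 114 112 112 113 111 111 111 109 111 109 111 109 110
  99  71]
256 [131 127 117 115 113 112 111 110 112 112 108 112 112 112 110 110  88  50
  43  71]
  return _methods._mean(a, axis=axis, dtype=dtype,
  ret = ret.dtype.type(ret / rcount)
```

>>> servo_tool --targets '[[[0.0013,-0.0003,-0.005],0],[[0.0013,-0.0002,-0.01],0],[[0,0,-0.008],0],[[0,0,-0.003],0],[[0,0,0],0],[[0,0,0],0]]'

```text
clock: 7.08
tool_pos: [0.5689, 0.0521, 0.1468]
tool_rot: [3.141, -0.0, 1.377]
ft_force: [-0.3, 0.5, -1.3]
finger_gap: 0.0258
gripper_force: 25.0
```

```bash
python3 - <<'E'
from h import *
S=[sense()];s=S[0];t=s['tool_pos'];print(t,s['tool_rot'],s['ft_force'])
p,d=get_image("side");cv2.imwrite("pics/side2.png",p[...,::-1])
tip=t+np.array([0,0,-.0666]);uv=px("side",[tip,tip*[1,1,0]+[0,0,.07],[.5688,.0515,.07],[.5249,-.0709,.07]]);print(uv)
u0,v0=240,205;a=cv2.resize(p[v0:v0+100,u0:u0+130,::-1],None,fx=6,fy=6,interpolation=cv2.INTER_CUBIC)
for q,c in zip(uv,((0,0,255),(0,255,255),(255,0,0),(255,0,0))): cv2.circle(a,tuple(np.int32((q-[u0,v0]+.5)*6)),2,c,-1)
cv2.imwrite("pics/side2z.png",a)
E
```

```text
[0.56894157 0.05211788 0.1467695 ] [ 3.14136327e+00 -7.37814145e-05  1.37655276e+00] [-0.30025485  0.48639905 -1.33587247]
[[282.53709702 260.4929262 ]
 [282.90783215 263.78943218]
 [283.09065497 263.59637724]
 [323.28421015 229.80347171]]
```

View pics/side2z.png

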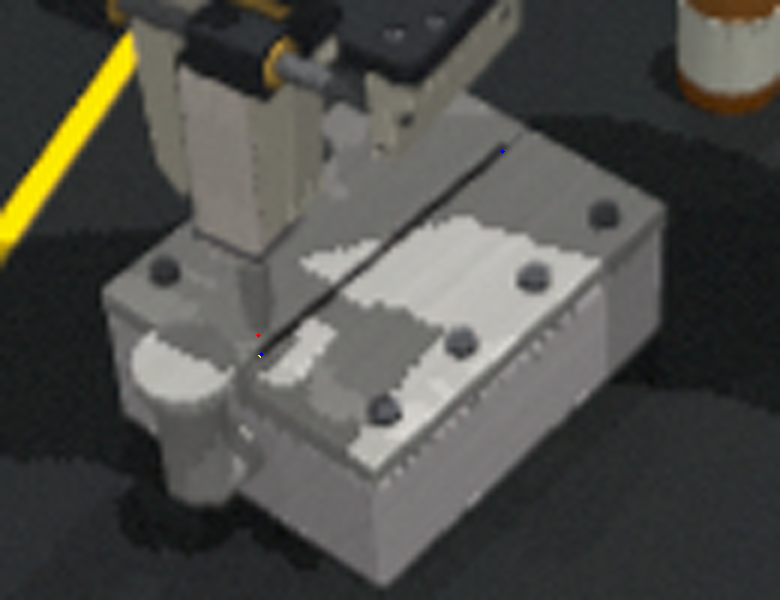

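The picture shows the projected seam ends on the visible seam, at (260,355) and (502,152), with the nozzle tip right above the start at about (258,333). I'll lower to 6 mm and sweep.

>>> servo_tool --targets '[[[0,-0.0002,-0.0015],0],[[0,-0.0002,-0.0017],0],[[0,0,-0.001],0],[[0,0,0],0],[[0,0,0],0]]'

```text
clock: 7.75
tool_pos: [0.5688, 0.0517, 0.1424]
tool_rot: [-3.142, 0.0, 1.376]
ft_force: [-0.6, 0.1, -1.1]
finger_gap: 0.0257
gripper_force: 25.0
```

>>> servo_tool --targets '[[[-0.0011,-0.0031,0],0],[[-0.0011,-0.0031,0],0],[[-0.0011,-0.0031,0],0],[[-0.0011,-0.0031,0],0],[[-0.0011,-0.0031,0],0],[[-0.0011,-0.0031,0],0],[[-0.0011,-0.0031,0],0],[[-0.0011,-0.0031,0],0]]'

```text
clock: 8.75
tool_pos: [0.56, 0.0266, 0.1424]
tool_rot: [3.142, 0.0, 1.376]
ft_force: [0.9, 0.4, -1.0]
finger_gap: 0.0257
gripper_force: 25.0
```

>>> servo_tool --targets '[[[-0.0011,-0.0031,0],0],[[-0.0011,-0.0031,0],0],[[-0.0011,-0.0031,0],0],[[-0.0011,-0.0031,0],0],[[-0.0011,-0.0031,0],0],[[-0.0011,-0.0031,0],0],[[-0.0011,-0.0031,0],0],[[-0.0011,-0.0031,0],0]]'

```text
clock: 9.75
tool_pos: [0.5512, 0.0018, 0.1424]
tool_rot: [3.142, 0.0, 1.376]
ft_force: [0.3, -0.9, -1.5]
finger_gap: 0.0259
gripper_force: 25.0
```

>>> servo_tool --targets '[[[-0.0011,-0.0031,0],0],[[-0.0011,-0.0031,0],0],[[-0.0011,-0.0031,0],0],[[-0.0011,-0.0031,0],0],[[-0.0011,-0.0031,0],0],[[-0.0011,-0.0031,0],0],[[-0.0011,-0.0031,0],0],[[-0.0011,-0.0031,0],0]]'

```text
clock: 10.75
tool_pos: [0.5424, -0.023, 0.1424]
tool_rot: [3.142, 0.0, 1.376]
ft_force: [-0.6, 0.5, -1.4]
finger_gap: 0.0258
gripper_force: 25.0
```

>>> servo_tool --targets '[[[-0.0011,-0.0031,0],0],[[-0.0011,-0.0031,0],0],[[-0.0011,-0.0031,0],0],[[-0.0011,-0.0031,0],0],[[-0.0011,-0.0031,0],0],[[-0.0011,-0.0031,0],0],[[-0.0011,-0.0031,0],0],[[-0.0011,-0.0031,0],0]]'

```text
clock: 11.75
tool_pos: [0.5336, -0.0478, 0.1424]
tool_rot: [-3.142, 0.0, 1.376]
ft_force: [0.4, -0.1, 0.2]
finger_gap: 0.0264
gripper_force: 25.0
```

>>> servo_tool --targets '[[[-0.0011,-0.0031,0],0],[[-0.0011,-0.0031,0],0],[[-0.0011,-0.0031,0],0],[[-0.0011,-0.0031,0],0],[[-0.0011,-0.0031,0],0],[[-0.0011,-0.0031,0],0],[[-0.0011,-0.0031,0],0],[[-0.0011,-0.0031,0],0]]'

```text
clock: 12.75
tool_pos: [0.5247, -0.0726, 0.1424]
tool_rot: [3.142, 0.0, 1.376]
ft_force: [-0.4, -0.0, -1.4]
finger_gap: 0.0258
gripper_force: 25.0
```

>>> servo_tool --targets '[[[0,0,0],0],[[0,0,0],0],[[0,0,0],0]]'

```text
clock: 13.12
tool_pos: [0.5249, -0.0722, 0.1424]
tool_rot: [3.142, -0.0, 1.377]
ft_force: [0.4, -0.9, -1.1]
finger_gap: 0.026
gripper_force: 25.0
```

```bash
python3 - <<'E'
from h import *
s=sense();t=s['tool_pos'];print(t)
p,d=get_image("side");cv2.imwrite("pics/side3.png",p[...,::-1])
tip=t+np.array([0,0,-.0666]);uv=px("side",[tip,[.5688,.0515,.07],[.5249,-.0709,.07]]);print(uv)
u0,v0=255,180;a=cv2.resize(p[v0:v0+100,u0:u0+130,::-1],None,fx=6,fy=6,interpolation=cv2.INTER_CUBIC)
for q,c in zip(uv,((0,0,255),(255,0,0),(255,0,0))): cv2.circle(a,tuple(np.int32((q-[u0,v0]+.5)*6)),2,c,-1)
cv2.imwrite("pics/side3z.png",a)
E
```

```text
[ 0.52487058 -0.07220759  0.14242761]
[[323.4638894  227.53640653]
 [283.09065497 263.59637724]
 [323.28421015 229.80347171]]
```

View pics/side3z.png

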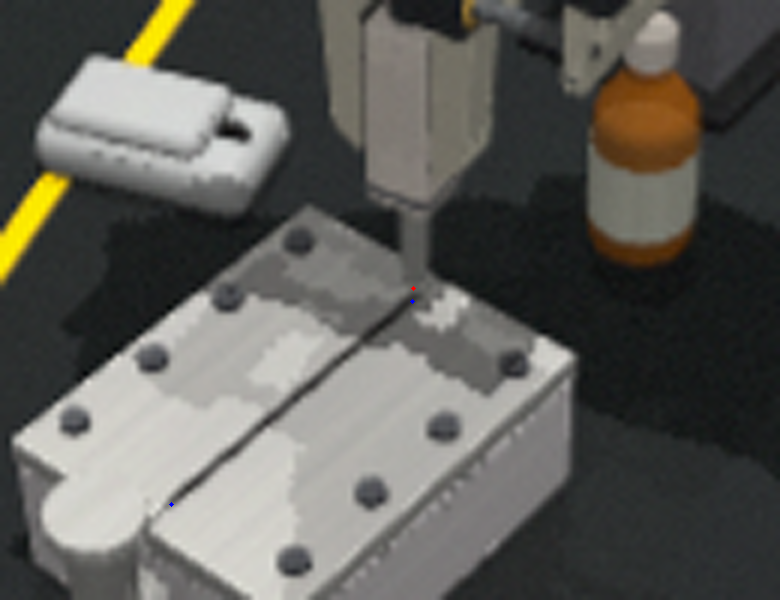

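The picture shows the tip over the seam's far end at (413,288), with the seam-end mark directly below it at (412,301). The bottle and mouse are undisturbed. Next I'll lift and carry the pen to the tray.

>>> servo_tool --targets '[[[0,0,0.005],0],[[0,0,0.015],0],[[0,0,0.025],0],[[0,0,0.02],0],[[0,0,0.007],0],[[0,0,0],0]]'

```text
clock: 13.92
tool_pos: [0.525, -0.0725, 0.215]
tool_rot: [3.14, 0.0, 1.376]
ft_force: [-0.3, -0.3, -1.7]
finger_gap: 0.0259
gripper_force: 25.0
```

>>> servo_tool --targets '[[[-0.002,0.015,0],0],[[-0.004,0.03,0],0],[[-0.006,0.045,0],0],[[-0.006,0.045,0],0],[[-0.006,0.045,0],0],[[-0.006,0.045,0],0],[[-0.006,0.045,0],0],[[-0.006,0.045,0],0]]'

```text
clock: 14.92
tool_pos: [0.4814, 0.2449, 0.2137]
tool_rot: [-3.14, 0.001, 1.378]
ft_force: [0.7, -0.1, -0.7]
finger_gap: 0.0261
gripper_force: 25.0
```

>>> servo_tool --targets '[[[-0.006,0.045,0],0],[[-0.005,0.04,0],0],[[-0.004,0.03,0],0],[[-0.002,0.02,0],0],[[-0.001,0.01,0],0],[[0,0,0],0],[[0,0,0],0],[[0,0,0],0]]'

```text
clock: 15.92
tool_pos: [0.4653, 0.3865, 0.2145]
tool_rot: [3.141, 0.0, 1.375]
ft_force: [0.0, 0.2, -0.6]
finger_gap: 0.0256
gripper_force: 25.0
```

>>> servo_tool --targets '[[[-0.0006,0.0012,-0.01],0],[[0,0,-0.02],0],[[0,0,-0.02],0],[[0,0,-0.016],0],[[0,0,-0.01],0],[[0,0,-0.005],0],[[0,0,0],0],[[0,0,0],0]]'

```text
clock: 16.92
tool_pos: [0.4644, 0.3891, 0.1339]
tool_rot: [3.141, -0.001, 1.377]
ft_force: [0.2, 0.7, -1.0]
finger_gap: 0.0257
gripper_force: 25.0
```

```bash
python3 - <<'E'
from h import *
s=sense();t=s['tool_pos'];print(t,s['tool_rot'],s['ft_force'])
p,d=get_image("side");cv2.imwrite("pics/side4.png",p[...,::-1])
tip=t+np.array([0,0,-.0666]);uv=px("side",[tip,[.4646,.3879,.05]]);print(uv)
u0,v0=np.int32(uv[0])-[50,60];a=cv2.resize(p[v0:v0+85,u0:u0+100,::-1],None,fx=7,fy=7,interpolation=cv2.INTER_CUBIC)
for q,c in zip(uv,((0,0,255),(255,0,0))): cv2.circle(a,tuple(np.int32((q-[u0,v0]+.5)*7)),2,c,-1)
cv2.imwrite("pics/side4z.png",a)
E
```

```text
[0.46441773 0.38908176 0.13394361] [ 3.14107100e+00 -6.19546685e-04  1.37650416e+00] [ 0.18559185  0.67838939 -1.01960914]
[[256.6514621  437.59314765]
 [258.16453484 441.31119014]]
```

View pics/side4z.png

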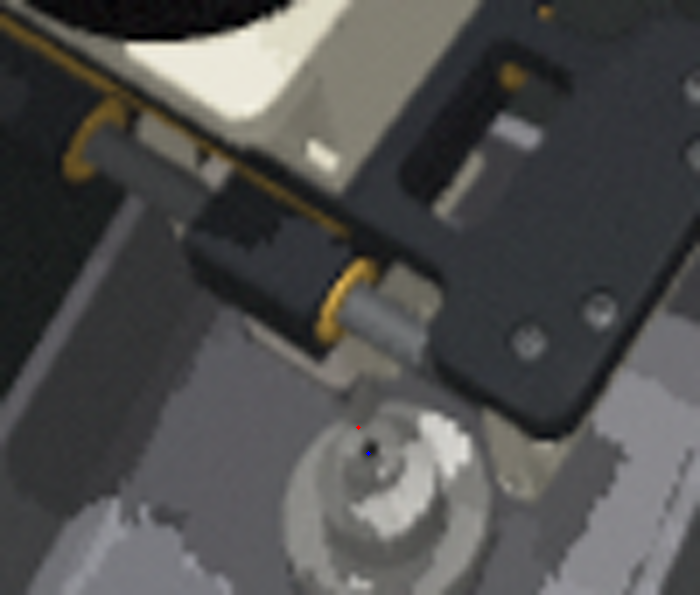

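The view shows the port's flat top with its dark centre at about (370,450), near the blue estimate at (368,453). The nozzle is dark and unclear, so I'll enhance a crop.

```bash
python3 - <<'E'
from h import *
p=cv2.imread("pics/side4.png");u0,v0=238,418
a=p[v0:v0+40,u0:u0+45].astype(float);a=np.clip((a-30)*1.6,0,255).astype(np.uint8)
a=cv2.resize(a,None,fx=15,fy=15,interpolation=cv2.INTER_CUBIC)
t=np.array([.46442,.38908,.13394])
for z,c in((-.0666,(0,0,255)),(-.0216,(0,255,0))):
    q=px("side",t+[0,0,z])[0];cv2.circle(a,tuple(np.int32((q-[u0,v0]+.5)*15)),3,c,-1);print(q)
cv2.imwrite("pics/side4y.png",a)
E
```

```text
[256.65090463 437.59248747]
[253.1019178  425.17605167]
```

View pics/side4y.png

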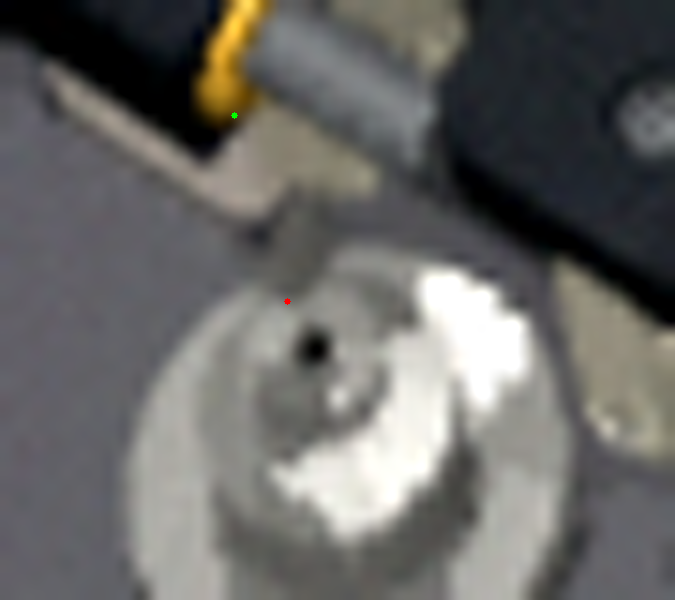

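The nozzle's end is at about (297,288) and the port's hole at (315,345). Their offset matches the calculated one within 0.5 px, so I'll lower the last 9 mm.

>>> servo_tool --targets '[[[0,-0.0004,-0.002],0],[[0,-0.0004,-0.003],0],[[0,0,-0.0025],0],[[0,0,-0.0015],0],[[0,0,0],0],[[0,0,0],0],[[0,0,0],0]]'

```text
clock: 17.85
tool_pos: [0.4642, 0.3881, 0.1245]
tool_rot: [3.142, -0.0, 1.377]
ft_force: [-0.3, 0.8, -1.8]
finger_gap: 0.0256
gripper_force: 25.0
```

>>> servo_tool --targets '[[[0,0,0],0],[[0,0,0],0],[[0,0,0],0],[[0,0,0],0]]'

```text
clock: 18.35
tool_pos: [0.4642, 0.388, 0.1244]
tool_rot: [3.142, 0.0, 1.376]
ft_force: [-0.1, -0.2, -1.9]
finger_gap: 0.0259
gripper_force: 25.0
```

```bash
python3 - <<'E'
from h import *
p,d=get_image("top");W=cloud("top",d)
for n,c,lo,hi in(('bottle',(.474,-.205),.09,.12),('jar',(.44,.211),.075,.095),('mouse',(.68,-.183),.015,.04)):
    m=(np.hypot(W[...,0]-c[0],W[...,1]-c[1])<.06)&(W[...,2]>lo)&(W[...,2]<hi);print(n,m.sum(),W[m][:,:2].mean(0).round(4))
print(close_job())
E
```

```text
bottle 72 [ 0.4736 -0.205 ]
jar 265 [0.4401 0.2104]
mouse 828 [ 0.6782 -0.1827]
the job is handed in; nothing more can be done
None
```

The job is handed in: I swept the pen along the seam from the stub end in 5 s at about 6 mm, and it is now held upright about 8 mm above the reference leak's tip, with the bottle, jar and mouse unmoved. By the camera checks, centring over the seam and over the tip is good to about 1–1.5 mm, and the arm's clock stood at about 18.4 s.

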